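# Load a brass lid and lower the polishing guard

### The arm

A 6-joint arm with a two-finger parallel gripper is mounted at the origin on the work surface. World frame = base frame: x ahead of the robot, y to its left, z up, the work surface at z = 0. Lengths are in m, angles in rad, forces in N, time in s.
With the tool pointing down it reaches from about 0.225 to 0.875 m from the base axis. Payload 3.4 kg.
Tool frame: the origin (TCP) lies on the centre line of the jaws, within the pads' length; the fingertips stand 17 mm ahead of it and the grasp point (between the pads) lies 2 mm behind it (nose_length is the distance from the TCP to the fingertips, in m); z points along the fingers, y is the line along which they close (so a half turn about z gives the same grasp; the last joint's range is limited). The gripper opens to 85 mm and grips with 20 to 120 N. Pads are 22 mm wide; open, the fingers measure 114 mm over their backs; the gripper's body (76 mm by 85 mm) begins 54 mm behind the grasp point. The pads swing forward as they close: fully open they stand 13 mm farther back than shut.
Start: joints at [-1.234, 0.276, 1.505, -0, 1.361, -0.121], TCP at [0.254, -0.516, 0.248] pointing down, gripper open.
Joint ranges: [-2.89, 2.89], [-0.75, 2.08], [0.22, 2.7], [-1.18, 4.32], [0.11, 2.71], [-2.7, 2.7]. Speed limits (rad/s): [2.57, 2.57, 3.14, 3.14, 3.14, 3.14].

### API

Orientations are given as a unit quaternion [w, x, y, z].
In Python, from rig import get_state, get_image, sign_off, find_in, place_of, nose_length gives the robot as it stands.
- The arm moves only by the tool apply_moves, never from a script. Its argument "deltas" is one flat list of numbers, 5 for each row, row after row: the finger opening in mm, from 0 to 85.4, then the shift along the tool's x, y, z in mm, then the turn about the tool's z in degrees. A call has 1 to 12 rows; each row is the pose to reach, as a shift and turn from the pose commanded when the call began, along the tool's axes at that moment; what a row does not reach only later rows make up. A row lasts 1/12 s, in which the tool goes at most 41.7 mm and 7.16 degrees, less where a joint would pass 70% of its speed; a pose out of reach is approached as far as the arm can. A call with a gripper value outside its range is refused whole. The fingers move at their own pace and stop on an object; "squeeze" is the grip in N (left out, the last holds). Time passes only in rows, so rows that repeat a pose let the fingers close. It gives the time, the measured TCP pose, the force, the opening and the grip force at its end, in the units of the state.
- get_state(): the state, without advancing time (a new reading comes with each control period).
- get_image(name): name is "scene" or "top"; returns a dict with "frame" (480x640x3 uint8, red, green, blue), "K" (3x3 intrinsics, pixels), "k1" (the pictures are not rectified: a ray, as slopes to the right and down, at radius r is drawn at 1 + k1 r^2 times it, then the intrinsics apply), "position" and "orientation" of the camera in the world. Camera axes: x right, y down, z forward; pixel columns grow to the right and rows downward; lengths in m; the calibration is good to about 2 mm. A picture is of the moment at which its call begins. There is no depth.
- sign_off(): hands the job in; it is judged then, once.
Trained networks look in a picture, given as the dict that the camera call returned (one of the last four; its "shot" number tells which), for a name from the list of things; names that differ only in an ending like _2 or _b are one class to them, and where a whole thing is asked for, a point or a joint stands for the part that bears it (a point fixed in the world has none). Each returns a list of dicts, best first, with "score" (0 to 1); they miss things now and then, are a little off and sometimes report something else, mostly with a low value. They report only what shows in the picture. A call takes as long as a camera call. They do not tell look-alikes from the thing itself.
- find_in(query, picture): "point" ([column, row] in pixels, amid what is visible of it).
- place_of(query, picture): "point" ([column, row] in pixels: a listed point, or the origin of a listed thing).
The state is a dict: "clock": time; "qpos": joint angles; "qd": joint speeds; "effort": joint torques, N m; "position": TCP position; "ee_rot": TCP orientation; "contact_force": force on the tool from outside, world axes, zero at the start; "moment": the same for the moment, N m; "width": finger opening in m; "gripper_force": force on a finger pad.
Only numpy, scipy, OpenCV 4.12 (cv2) and the standard library are available. Lean on these libraries where they do the work, as an engineer would, in place of code of your own. Each camera call takes 0.05 s, during which the arm holds its last target. There are 200 camera calls.

### The job

Set the loose brass pot lid, the one standing by itself on the bench, upright in the middle of the round pad inside the green polishing machine, without dropping it. Then take the machine's raised guard by its bar handle and lower it gently until it is fully shut, without letting it fall, and let go. Leave the other things on the bench where they are.

Things in the scene. Friction and masses are not known exactly. Their poses are not given: they have to be found in the camera images.
- dome: The loose domed brass pot lid, standing upright on the bench to the robot's left: round, 68 mm across at its foot, 62 mm high, 150 g. On top is its finial, an upright round knob 20 mm in diameter from 38 to 56 mm above the foot, on a 14 mm neck at 31 mm; below it the dome (24 mm across at 26 mm height, 56 mm at 17 mm). Origin: centre of the underside, z up.
- finial (a point): Point on the axis of the brass lid's finial, 47 mm above its underside: where to grip it.
- case: Green polishing machine, fixed: open-topped box 190 mm (its x) by 240 mm (y), 90 mm high, walls and floor 6 mm. Origin: centre of its underside, z up. Guard hinged on the +x top edge; its free edge shuts on the -x edge, which faces roughly the robot's left. Beyond the hinge a motor out to 200 mm from the origin, 98 mm high; on the +y side a white switch box out to 155 mm, 75 mm high.
- pad (a point): Centre of the top of the round black rubber pad in the box, 120 mm in diameter, 14 mm above the bench, concentric with the box.
- cover (a joint): Angle of the guard (rad): 0 = fully shut, flat on the box's rim; 1.57 = upright; stop at 1.8. It starts raised. Clear pane in a steel frame, 190 mm from hinge to free edge, 240 mm wide, 8 mm thick, 0.5 kg. The stiff hinge holds it when nearly upright; below about 1.1 rad it falls by itself unless held.
- cover_handle (a point): Middle of the guard's handle: round steel bar 12 mm in diameter, parallel to the hinge (y), on two arms 65 mm either side of its middle, 60 mm beyond the free edge, 250 mm from the hinge axis. Shut: bar centre 94 mm above the bench, 155 mm from the box's centre towards its -x. Raised: the bar is the topmost part, about 340 mm above the bench. Axes turn with the guard.
- cover_hinge (a point): Middle of the guard's hinge axis, at +95 mm x of the case and 90 mm above the bench. y is the hinge axis; the axes turn with the guard.
- pot_a: Bystander: finished brass coffee pot with its lid on, 100 mm across, 210 mm high, handle and spout reaching 80 mm from its axis. Origin: centre of the underside.
- pot_b: Bystander: a second such brass pot, farther left.
- pot_c: Bystander: a third such brass pot, on the robot's right.
- jar: Bystander: closed jar, 80 mm across, 75 mm high. Origin: centre of the underside.
- burnisher: Bystander: steel burnishing tool lying flat, 230 mm long along its x, 18 mm thick. Origin: underside, near the middle.
- collar: Bystander: brass foot ring, 80 mm across, 18 mm high. Origin: centre of the underside.
- brush: Bystander: hand brush lying along its x. Origin: underside.
Mind the look-alikes: they are no part of the job. What is meant by the dome is not pink, and is the smaller of those in its own colour.

How it is judged:
By the outcome, as a careful person would: the job done as asked, in the order asked, and still so for the second after the job is handed in, with the robot touching nothing.
It also fails if it takes over 69 s, if anything falls off the work surface, if the arm or the gripper's body presses on something with over 40 N, if the wrist force passes 120 N, or if a joint passes its speed limit or range.

## Working session

There is one attempt and no reset: what is moved stays moved. The work goes in short steps, Python scripts to look and compute and a tool call to move; the robot and the scene stay as the last step left them, time stands still between calls to the robot, and variables do not carry over. Pictures are saved under pics/ and viewed, at most 10 in all, crops included, and the job is handed in when it is done.

Besides the shell and the picture viewer there is one more tool, called as name(argument=value, ...), one argument or row to a line, values as JSON. apply_moves: Moves the arm, as the interface text tells. Its arguments: {"type":"object","properties":{"deltas":{"type":"array"},"squeeze":{"type":"number"}},"required":["deltas"]}

```bash
mkdir -p pics; cat > h.py <<'E'
import numpy as np, cv2
from scipy.spatial.transform import Rotation as R
from rig import *
def q(o): return R.from_quat([o[1],o[2],o[3],o[0]]).as_matrix()
def ray(p,im):
    K=np.array(im["K"]); d=np.array([(p[0]-K[0,2])/K[0,0],(p[1]-K[1,2])/K[1,1]])
    u=cv2.undistortPoints(np.array([[p]],float),K,np.array([im["k1"],0,0,0,0.]))[0,0]
    return np.array(im["position"]), q(im["orientation"])@np.array([u[0],u[1],1])
def at(p,im,z):
    o,d=ray(p,im); return o+d*(z-o[2])/d[2]
def tri(p1,i1,p2,i2):
    A=np.zeros((3,3));b=np.zeros(3)
    for p,i in((p1,i1),(p2,i2)):
        o,d=ray(p,i); d/=np.linalg.norm(d); M=np.eye(3)-np.outer(d,d);A+=M;b+=M@o
    return np.linalg.solve(A,b)
def proj(X,im):
    c=q(im["orientation"]).T@(np.array(X)-np.array(im["position"]))
    return cv2.projectPoints(c.reshape(1,3),np.zeros(3),np.zeros(3),np.array(im["K"]),np.array([im["k1"],0,0,0,0.]))[0][0,0]
def save(im,n,crop=None,s=1):
    f=cv2.cvtColor(im["frame"],cv2.COLOR_RGB2BGR)
    if crop: f=f[crop[1]:crop[3],crop[0]:crop[2]]
    cv2.imwrite("pics/"+n+".png",cv2.resize(f,None,fx=s,fy=s,interpolation=cv2.INTER_CUBIC))
E
python3 - <<'E'
from h import *
np.set_printoptions(precision=4,suppress=True)
s=get_state(); print(s["position"],s["ee_rot"],nose_length if not callable(nose_length) else nose_length())
print(R.from_matrix(q(s["ee_rot"])).as_matrix())
S=get_image("scene");T=get_image("top")
save(S,"scene",s=1.25);save(T,"top",s=1.25)
for im,n in((S,"S"),(T,"T")):
    print(n,im["position"])
    for o,z in(("dome",0),("finial",.047),("pad",.014),("case",0),("cover_hinge",.09),("cover_handle",.34),("pot_a",0),("jar",0),("collar",0)):
        for r in place_of(o,im)[:4]:
            print(o,np.round(r["point"]),round(r["score"],2),at(r["point"],im,z))
E
```

```text
[ 0.2539 -0.5153  0.2474] [-0.0009  0.9739  0.2269 -0.0001] 0.017
[[ 0.897   0.4419 -0.0006]
 [ 0.4419 -0.897   0.0017]
 [ 0.0002 -0.0018 -1.    ]]
S [ 1.383  -0.1866  1.4638]
dome [436. 244.] 0.83 [0.5756 0.3173 0.    ]
dome [434. 208.] 0.7 [0.4508 0.3484 0.    ]
dome [398. 218.] 0.66 [0.4718 0.228  0.    ]
finial [435. 195.] 0.87 [0.4356 0.345  0.047 ]
finial [440. 233.] 0.75 [0.568  0.3245 0.047 ]
finial [400. 212.] 0.56 [0.4804 0.2275 0.047 ]
pad [300. 242.] 0.97 [ 0.5158 -0.0741  0.014 ]
pad [399. 212.] 0.48 [0.4575 0.2345 0.014 ]
pad [268. 173.] 0.15 [ 0.2506 -0.135   0.014 ]
case [302. 246.] 0.95 [ 0.5213 -0.0701  0.    ]
case [157. 254.] 0.43 [ 0.4808 -0.4892  0.    ]
cover_hinge [267. 230.] 0.9 [ 0.5076 -0.1659  0.09  ]
cover_handle [404. 266.] 0.7 [0.8082 0.1169 0.34  ]
cover_handle [268. 174.] 0.61 [ 0.5107 -0.147   0.34  ]
pot_a [156. 255.] 0.93 [ 0.4851 -0.4937  0.    ]
pot_a [446. 288.] 0.63 [0.7218 0.3094 0.    ]
jar [355. 313.] 0.66 [0.7551 0.0395 0.    ]
jar [402. 211.] 0.16 [0.4487 0.247  0.    ]
collar [403. 265.] 0.66 [0.6308 0.2054 0.    ]
collar [361. 311.] 0.65 [0.7504 0.0586 0.    ]
collar [404. 185.] 0.5 [0.3524 0.2759 0.    ]
T [ 0.3972 -0.0281  1.2264]
dome [199. 249.] 0.9 [0.5735 0.3085 0.    ]
dome [184. 291.] 0.75 [0.4535 0.3467 0.    ]
dome [227. 286.] 0.58 [0.4702 0.2249 0.    ]
finial [224. 284.] 0.8 [0.4717 0.2227 0.047 ]
finial [190. 243.] 0.7 [0.5831 0.3201 0.047 ]
finial [179. 294.] 0.59 [0.4454 0.3456 0.047 ]
pad [331. 274.] 0.73 [ 0.502  -0.0677  0.014 ]
case [334. 272.] 0.91 [ 0.5084 -0.0758  0.    ]
cover_hinge [370. 266.] 0.56 [ 0.5166 -0.1692  0.09  ]
cover_handle [372. 253.] 0.76 [ 0.5177 -0.1415  0.34  ]
pot_a [487. 282.] 0.74 [ 0.4828 -0.5086  0.    ]
pot_a [204. 199.] 0.73 [0.7213 0.3003 0.    ]
pot_a [146. 236.] 0.73 [0.6108 0.4642 0.    ]
jar [291. 185.] 0.56 [0.7636 0.0469 0.    ]
collar [236. 226.] 0.76 [0.6414 0.2053 0.    ]
```

View pics/scene.png

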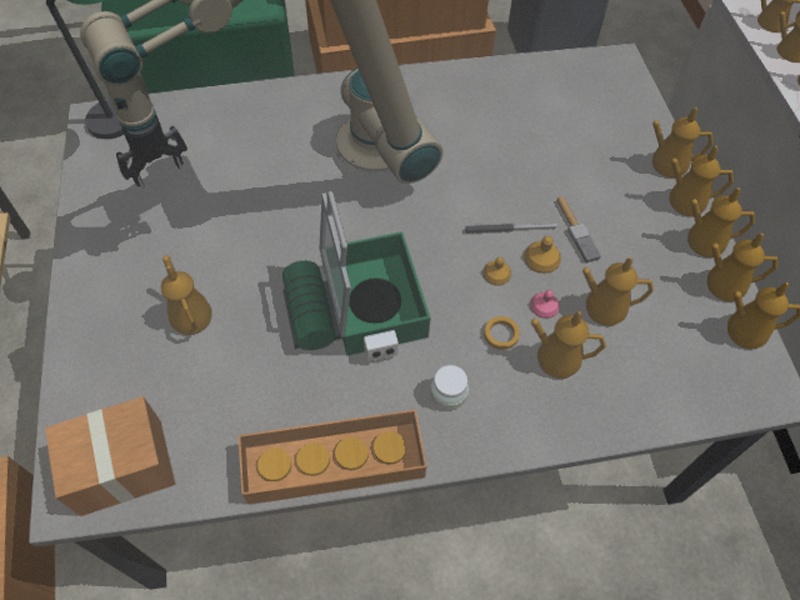

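View pics/top.png

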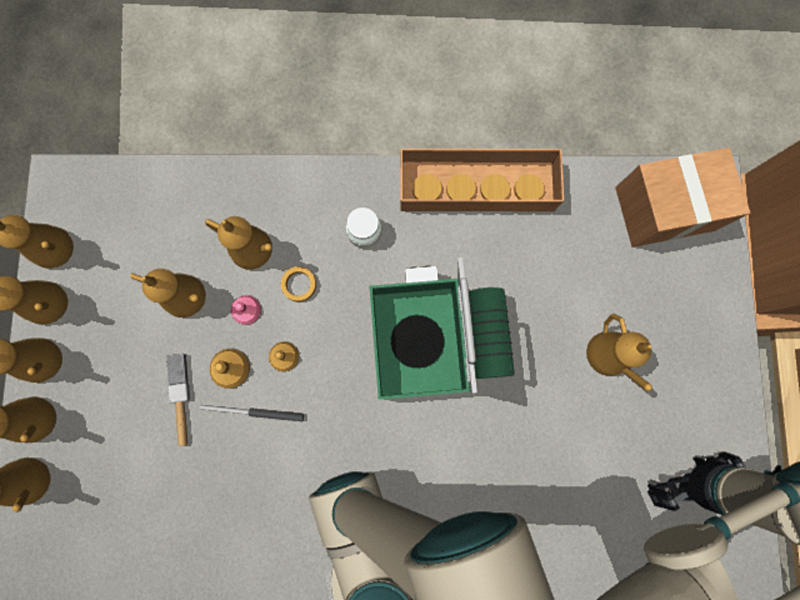

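```bash
python3 - <<'E'
from h import *
S=get_image("scene");save(S,"crop",(370,160,490,260),6)
E
```

```text
(no output)
```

View pics/crop.png

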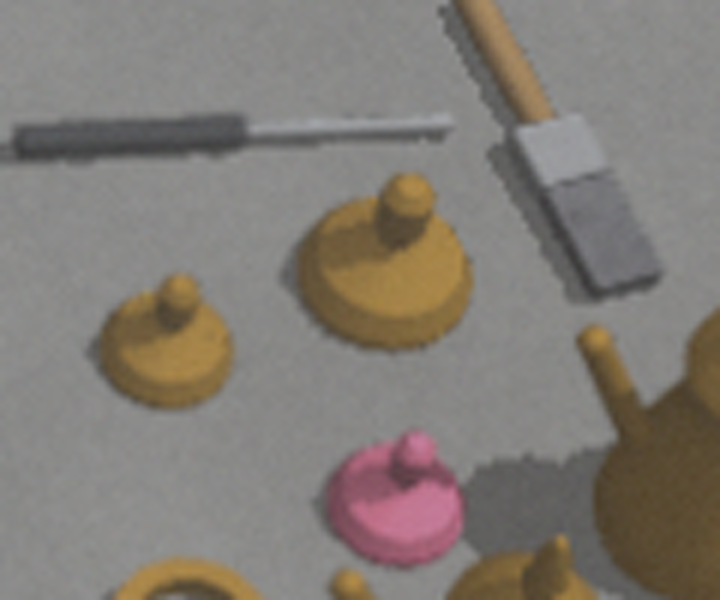

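The top view (at 1.25x) shows the box's -x rim corners at (371,286) and (379,398). Candidates for the dome, in unscaled scene pixels:
- small brass lid (398,218)
- large brass lid (434,208)
- pink lid (436,244)

The crop confirms the two brass lids differ in size, so the target is the small one at (398,218).

```bash
python3 - <<'E'
from h import *
np.set_printoptions(precision=4,suppress=True)
S=get_image("scene");T=get_image("top")
a=at((371/1.25,286/1.25),T,.09);b=at((379/1.25,398/1.25),T,.09);print("rim",a,b,np.linalg.norm(a-b))
d=(a-b)/np.linalg.norm(a-b);print("case y axis deg",np.degrees(np.arctan2(d[1],d[0])))
xax=np.array([d[1],-d[0],0]);print("centre",(a+b)/2+xax*.095)
def blob(im,mask,c,z,r):
    m=mask(im["frame"].astype(int)); n,l,st,ce=cv2.connectedComponentsWithStats(m.astype(np.uint8))
    i=min((k for k in range(1,n) if st[k,4]>100),key=lambda k:np.hypot(*(ce[k]-c))); print(ce[i],st[i],at(ce[i],im,z))
blk=lambda f:f.max(2)<45
blob(T,blk,(334,273),.014,0);blob(S,blk,(300,242),.014,0)
br=lambda f:(f[...,0]-f[...,2]>50)&(f[...,0]-f[...,1]>15)&(f[...,0]-f[...,1]<80)
blob(T,br,(227,286),.012,0);blob(S,br,(398,218),.012,0)
print("finial",tri((400,211),S,(224.5,284.2),T),tri((435,195),S,(179,294),T))
print("finS",at((370+178/6,160+300/6),S,.047),at((370+180/6,160+290/6),S,.056))
h=tri((268,174),S,(372,253),T);print("handle",h)
print("hinge",tri((267,230),S,(370,266),T))
E
```

```text
rim [0.6163 0.0253 0.09  ] [0.3807 0.0064 0.09  ] 0.23635897373330705
case y axis deg 4.582131163944213
centre [ 0.5061 -0.0789  0.09  ]
[333.362  272.8606] [ 313  253   42   41 1370] [ 0.5055 -0.0749  0.014 ]
[109.1376 116.6147] [100 108  17  21 109] [-0.0743 -0.6383  0.014 ]
[226.3441 284.9607] [215 273  24  24 433] [0.471  0.2244 0.012 ]
[398.729  217.4008] [389 206  20  22 262] [0.4759 0.2286 0.012 ]
finial [0.4717 0.2267 0.0395] [0.4436 0.3412 0.0578]
finS [0.4728 0.2274 0.047 ] [0.473  0.2272 0.056 ]
handle [ 0.516  -0.1446  0.3479]
hinge [ 0.5159 -0.1663  0.1022]
```

apply_moves(
  deltas=[45,0,0,-40,5,45,0,0,-80,10,45,0,0,-120,15,45,0,0,-160,20,45,0,0,-180,21.6,45,26,-28,-180,21.6,45,52,-57,-180,21.6,45,78,-85,-180,21.6,45,105,-114,-180,21.6,45,131,-142,-180,21.6,45,157,-170,-180,21.6,45,183,-199,-180,21.6],
)

```text
clock: 2.15
position: [0.3304, -0.2547, 0.4284]
ee_rot: [0.0, 0.999, 0.04, 0.0]
contact_force: [0.7, 0.9, 0.1]
width: 0.0451
gripper_force: 0.0
```

apply_moves(
  deltas=[45,15,-39,0,0,45,30,-78,0,0,45,45,-117,0,0,45,60,-156,0,0,45,75,-195,0,0,45,90,-234,20,0,45,105,-270,40,0,45,120,-305,60,0,45,135,-340,85,0,45,150,-374,110,0,45,165,-408,135,0,45,175,-440,160,0],
)

```text
clock: 3.15
position: [0.466, 0.1834, 0.2786]
ee_rot: [0.0, 0.999, 0.041, 0.001]
contact_force: [0.3, -0.6, -0.3]
width: 0.0449
gripper_force: 0.0
```

apply_moves(
  deltas=[45,5,-28,30,0,45,5,-28,60,0,45,5,-28,90,0,45,5,-28,110,0,45,5,-28,125,0,45,5,-28,135,0,45,5,-28,135,0,45,5,-28,135,0],
)

```text
clock: 3.82
position: [0.4683, 0.2098, 0.1445]
ee_rot: [0.0, 0.999, 0.04, -0.0]
contact_force: [-0.2, 0.1, 0.1]
width: 0.0448
gripper_force: 0.0
```

```bash
python3 - <<'E'
from h import *
np.set_printoptions(precision=4,suppress=True)
s=get_state();print(s["position"],s["qpos"])
S=get_image("scene");T=get_image("top");p=s["position"]
for im in(S,T):print(proj(p,im),proj([.472,.226,.047],im))
a=cv2.resize(S["frame"][150:270,360:460],(500,600),interpolation=2)
t=cv2.resize(T["frame"][240:330,187:262],(500,600),interpolation=2)[:, :300] if 0 else cv2.resize(T["frame"][240:330,190:235],(300,600),interpolation=2)
cv2.imwrite("pics/g.png",np.hstack([a,t])[...,::-1])
E
```

```text
[0.4683 0.2098 0.1445] [ 0.2856  0.2666  1.7965 -0.0001  1.0785  1.7757]
[397.7389 189.8385] [399.1225 209.829 ]
[221.2188 282.7875] [223.1057 283.782 ]
```

View pics/g.png

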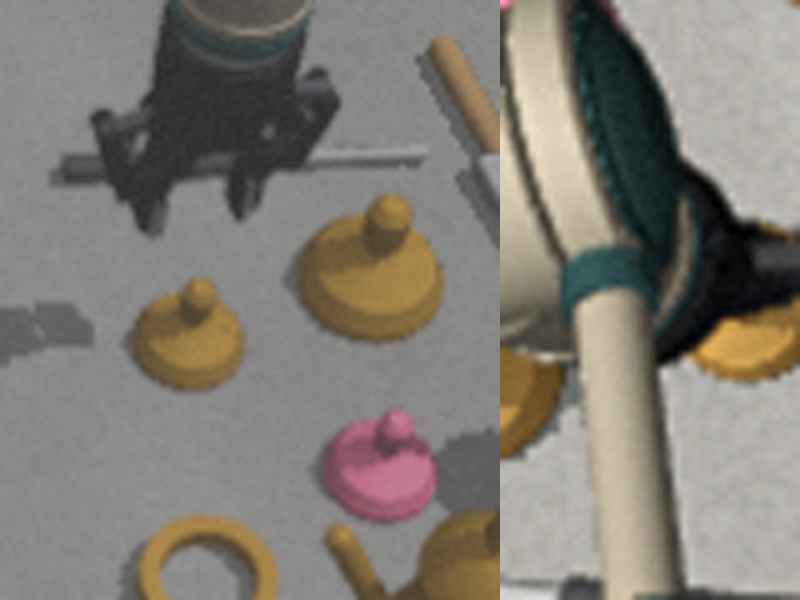

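The left crop shows the gripper above and behind the small lid. Its finial is at crop (198,297), which is scene (399.6,209.4) and agrees with my projection. I'll shift sideways first, then go down.

apply_moves(
  deltas=[45,5,-16,0,0,45,5,-16,0,0,45,5,-16,25,0,45,5,-16,45,0,45,5,-16,65,0,45,5,-16,80,0,45,5,-16,90,0,45,5,-16,96,0,45,5,-16,99,0,45,5,-16,99,0,45,5,-16,99,0],
)

```text
clock: 4.83
position: [0.4725, 0.2263, 0.046]
ee_rot: [-0.0, 0.999, 0.04, 0.001]
contact_force: [-0.6, -0.5, 1.1]
width: 0.0449
gripper_force: 0.0
```

apply_moves(
  deltas=[15,0,0,0,0,15,0,0,0,0,15,0,0,0,0,15,0,0,0,0,15,0,0,0,0,15,0,0,0,0],
  squeeze=30,
)

```text
clock: 5.33
position: [0.4723, 0.2261, 0.0461]
ee_rot: [-0.0, 0.999, 0.04, 0.001]
contact_force: [-0.4, -1.4, 5.4]
width: 0.0188
gripper_force: 29.5
```

apply_moves(
  deltas=[15,0,0,-5,0,15,0,0,-10,0,15,0,0,-20,0,15,0,0,-35,0,15,0,0,-55,0,15,0,0,-75,0,15,0,0,-95,0,15,0,0,-110,0,15,0,0,-120,0,15,0,0,-120,0],
)

```text
clock: 6.17
position: [0.473, 0.2266, 0.1679]
ee_rot: [-0.001, 0.999, 0.04, 0.002]
contact_force: [-0.4, 0.7, -1.6]
width: 0.0185
gripper_force: 29.5
```

```bash
python3 - <<'E'
from h import *
np.set_printoptions(precision=4,suppress=True)
s=get_state();print(s["position"],s["contact_force"],s["width"])
S=get_image("scene");p=s["position"]+np.array([0,0,0])
print(proj(p,S),proj(p-[0,0,.03],S))
save(S,"held",(360,150,460,230),6)
E
```

```text
[0.473  0.2266 0.1679] [-0.4355  0.7499 -1.6268] 0.018526842183956043
[405.1544 185.4337] [403.667  191.8369]
```

View pics/held.png

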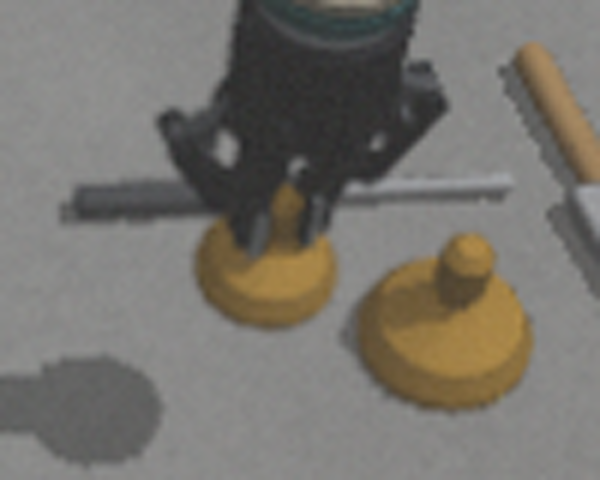

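The small lid is held upright, with its finial between the pads at crop (285,215). I'll squeeze harder and carry it over to the pad.

apply_moves(
  deltas=[15,0,0,-10,0,15,0,0,-20,0,15,1,10,-25,0,15,2,30,-30,0,15,3,60,-30,0,15,4,90,-30,0,15,5,120,-30,0,15,6,150,-30,0,15,6,180,-30,0,15,7,205,-30,0,15,7,225,-30,0,15,8,245,-30,0],
  squeeze=60,
)

```text
clock: 7.22
position: [0.4992, -0.0196, 0.1954]
ee_rot: [0.0, 0.999, 0.04, -0.0]
contact_force: [-0.1, 0.6, -2.0]
width: 0.0182
gripper_force: 58.8
```

apply_moves(
  deltas=[15,0,18,0,0,15,1,33,0,0,15,1,45,0,0,15,1,54,0,0,15,1,59,0,0,15,1,59,0,0,15,1,59,0,0],
)

```text
clock: 7.8
position: [0.5051, -0.0759, 0.1953]
ee_rot: [-0.0, 0.999, 0.04, -0.0]
contact_force: [-0.0, 0.7, -1.7]
width: 0.0176
gripper_force: 58.8
```

```bash
python3 - <<'E'
from h import *
np.set_printoptions(precision=4,suppress=True)
s=get_state();print(s["position"],s["contact_force"],s["width"])
S=get_image("scene");T=get_image("top");p=s["position"]
print(proj(p,S),proj(p-[0,0,.045],S),proj([.506,-.076,.014],S),proj([.506,-.076,.014],T))
# implied foot height from the earlier held picture: front edge at (404.7,204.2)
g=get_image("scene")
for zf in(.11,.116,.123,.13):print(zf,proj([.473+.031,.2266-.014,zf],S))
a=cv2.resize(S["frame"][160:280,240:340],(500,600),interpolation=2)
t=cv2.resize(T["frame"][210:330,310:370],(300,600),interpolation=2)
cv2.imwrite("pics/o.png",np.hstack([a,t])[...,::-1])
E
```

```text
[ 0.5051 -0.0759  0.1953] [-0.033   0.6579 -1.6953] 0.0176497691009315
[298.1662 203.1551] [298.4249 212.6944] [299.1433 239.2318] [333.7678 272.6977]
0.11 [400.1152 207.1292]
0.116 [400.3981 205.9158]
0.123 [400.7303 204.4907]
0.13 [401.0648 203.0552]
```

View pics/o.png

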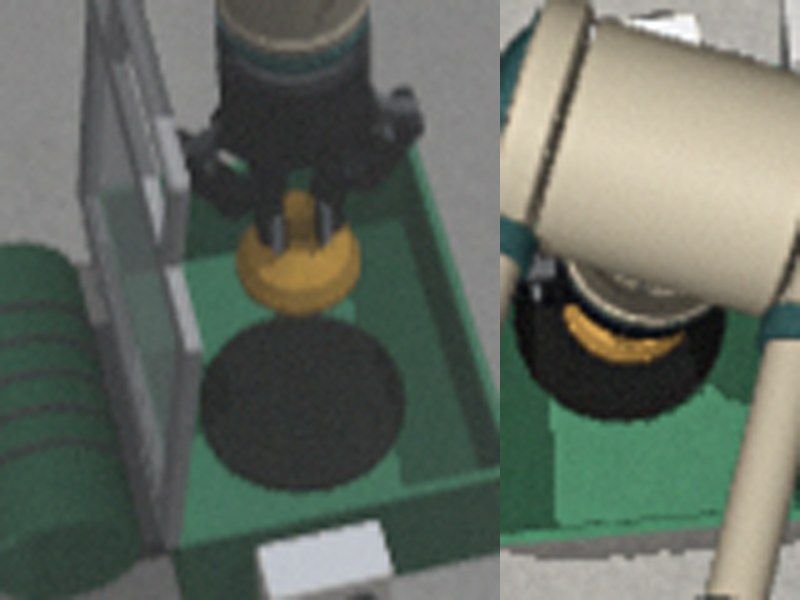

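The lid hangs above the pad, whose centre is at crop (303,403), or scene (300.6,240.6). The guard is clear of the gripper. I'll shift about 2 mm and lower.

apply_moves(
  deltas=[15,2,-2,20,0,15,2,-2,40,0,15,2,-2,60,0,15,2,-2,80,0,15,2,-2,98,0,15,2,-2,110,0,15,2,-2,119,0,15,2,-2,125,0,15,2,-2,129,0,15,2,-2,131,0,15,2,-2,131,0],
)

```text
clock: 8.87
position: [0.5073, -0.074, 0.0645]
ee_rot: [0.0, 0.999, 0.04, 0.0]
contact_force: [-0.4, 0.9, -1.8]
width: 0.0181
gripper_force: 58.7
```

apply_moves(
  deltas=[15,0,0,1,0,15,0,0,2,0,15,0,0,2,0],
)

```text
clock: 9.12
position: [0.5073, -0.0741, 0.0627]
ee_rot: [0.0, 0.999, 0.04, 0.0]
contact_force: [0.2, 0.2, -2.0]
width: 0.018
gripper_force: 58.7
```

apply_moves(
  deltas=[15,0,0,1,0,15,0,0,1,0,15,0,0,1,0],
)

```text
clock: 9.37
position: [0.5071, -0.074, 0.0614]
ee_rot: [0.0, 0.999, 0.04, 0.0]
contact_force: [-0.1, -1.2, -1.1]
width: 0.0177
gripper_force: 58.7
```

apply_moves(
  deltas=[15,0,0,1,0,15,0,0,1,0,15,0,0,1,0],
)

```text
clock: 9.62
position: [0.5072, -0.074, 0.0603]
ee_rot: [0.0, 0.999, 0.04, 0.0]
contact_force: [1.0, 0.1, -1.6]
width: 0.0182
gripper_force: 58.8
```

apply_moves(
  deltas=[15,0,0,1,0,15,0,0,1,0,15,0,0,1,0],
)

```text
clock: 9.87
position: [0.5071, -0.0741, 0.0602]
ee_rot: [0.0, 0.999, 0.04, 0.0]
contact_force: [-3.2, -0.3, 5.5]
width: 0.0181
gripper_force: 59.5
```

apply_moves(
  deltas=[15,0,0,1,0,15,0,0,1,0,15,0,0,1,0],
)

```text
clock: 10.12
position: [0.5071, -0.0741, 0.0602]
ee_rot: [0.0, 0.999, 0.04, 0.0]
contact_force: [-3.5, -0.5, 13.4]
width: 0.0176
gripper_force: 60.3
```

Touchdown at TCP z = 0.060, as predicted. I'll ease back 1.5 mm, open slowly and retreat.

apply_moves(
  deltas=[15,0,0,-1.5,0,15,0,0,-1.5,0,20,0,0,-1.5,0,24,0,0,-1.5,0,30,0,0,-1.5,0,36,0,0,-1.5,0,42,0,0,-1.5,0,42,0,0,-1.5,0,42,0,0,-1.5,0],
  squeeze=20,
)

```text
clock: 10.87
position: [0.5071, -0.074, 0.0598]
ee_rot: [0.0, 0.999, 0.04, 0.0]
contact_force: [0.1, 0.2, -0.2]
width: 0.0419
gripper_force: 0.0
```

apply_moves(
  deltas=[42,0,0,-8,0,42,0,0,-20,0,42,0,0,-40,0,42,0,0,-70,0,42,0,0,-105,0,42,0,-25,-140,0,42,0,-55,-175,0,42,0,-85,-210,0,42,0,-110,-245,0,42,0,-130,-275,0,42,0,-140,-300,0,42,0,-140,-330,0],
)

```text
clock: 11.87
position: [0.4947, 0.0683, 0.3926]
ee_rot: [-0.001, 0.999, 0.042, 0.001]
contact_force: [0.2, -0.6, -0.2]
width: 0.0419
gripper_force: 0.0
```

```bash
python3 - <<'E'
from h import *
np.set_printoptions(precision=4,suppress=True)
s=get_state();print(s["position"],s["contact_force"],s["qpos"])
S=get_image("scene");T=get_image("top")
print("dome",[(r["point"],round(r["score"],2),at(r["point"],S,.014)) for r in place_of("dome",S)[:4]])
print("handle S",[(r["point"],round(r["score"],2)) for r in place_of("cover_handle",S)[:3]],"T",[(r["point"],round(r["score"],2)) for r in place_of("cover_handle",T)[:3]])
print("exp",proj([.5145,-.146,.34],S),proj([.5145,-.146,.34],T))
a=cv2.resize(S["frame"][130:280,235:335],(400,600),interpolation=2)
t=cv2.resize(T["frame"][210:330,310:390],(400,600),interpolation=2)
cv2.imwrite("pics/p.png",np.hstack([a,t])[...,::-1])
E
```

```text
[0.4947 0.0683 0.3926] [ 0.1567 -0.6245 -0.1529] [-0.0034  0.1099  1.3716  0.0017  1.6584  1.4833]
dome [([436.9, 244.5], 0.96, array([0.5863, 0.3159, 0.014 ])), ([303.5, 241.9], 0.93, array([ 0.5169, -0.0649,  0.014 ])), ([404.8, 266.2], 0.66, array([0.6413, 0.2061, 0.014 ])), ([432.1, 207.0], 0.55, array([0.4562, 0.3371, 0.014 ]))]
handle S [([270.0, 174.2], 0.64), ([300.7, 236.7], 0.27)] T [([372.4, 253.9], 0.7)]
exp [269.0219 175.6836] [373.9043 254.5368]
```

View pics/p.png

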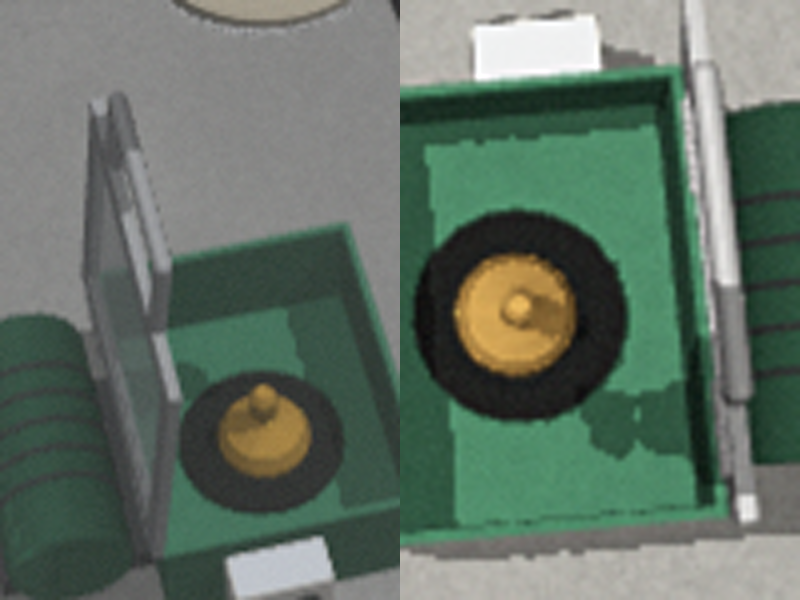

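The lid stands centred on the pad, at (517,312) in the right crop with the pad at (521,315). The bar's ends are at right-crop (707,65) and (740,400), and left-crop (118,100) and (160,268).

```bash
python3 - <<'E'
from h import *
np.set_printoptions(precision=4,suppress=True)
S=get_image("scene");T=get_image("top")
print(tri((269.8,176),S,(374.7,256.5),T),tri((270,174.2),S,(372.4,253.9),T))
a,b=at((371.4,223.),T,.345),at((378,290),T,.345);print(a,b,(a+b)/2,np.linalg.norm(a-b),np.degrees(np.arctan2(*(a-b)[1::-1])))
E
```

```text
[ 0.5114 -0.1461  0.3351] [ 0.515  -0.1428  0.3457]
[ 0.5798 -0.1413  0.345 ] [ 0.4415 -0.1523  0.345 ] [ 0.5106 -0.1468  0.345 ] 0.13872094680092958 4.5353570952243265
```

apply_moves(
  deltas=[60,0,25,-10,0,60,0,55,-15,0,60,0,90,-15,0,60,0,125,-15,0,60,0,155,-15,0,60,0,180,-15,0,60,0,198,-15,0,60,0,208,-15,0,60,0,212,-15,0,60,0,212,-15,0,60,0,212,-15,0],
)

```text
clock: 13.13
position: [0.5127, -0.145, 0.4045]
ee_rot: [-0.001, 0.999, 0.041, -0.0]
contact_force: [0.3, 0.1, -1.3]
width: 0.06
gripper_force: 0.0
```

apply_moves(
  deltas=[60,0,0,15,0,60,0,0,30,0,60,0,0,42,0,60,0,0,52,0,60,0,0,60,0,60,0,0,66,0,60,0,0,66,0,60,0,0,66,0],
)

```text
clock: 13.8
position: [0.513, -0.1455, 0.339]
ee_rot: [0.0, 0.999, 0.041, 0.0]
contact_force: [0.1, 0.3, -0.3]
width: 0.0598
gripper_force: 0.0
```

apply_moves(
  deltas=[40,0,0,0,0,40,0,0,0,0,30,0,0,0,0,25,0,0,0,0,20,0,0,0,0,15,0,0,0,0,10,0,0,0,0,8,0,0,0,0,8,0,0,0,0,8,0,0,0,0],
  squeeze=30,
)

```text
clock: 14.63
position: [0.513, -0.1459, 0.339]
ee_rot: [0.0, 0.999, 0.04, 0.0]
contact_force: [-0.1, -1.1, 0.5]
width: 0.0108
gripper_force: 29.3
```

```bash
python3 - <<'E'
import numpy as np
th=np.linspace(1.48,.016,73);u=250*np.cos(th);w=250*np.sin(th)
for c in range(6):
    i=12*c
    print([(round(-(u[k]-u[i])),round(w[i]-w[k])) for k in range(i+1,i+13)], round(u[i]),round(w[i]))
print(u[-1],w[-1])
E
```

```text
[(-5, 1), (-10, 1), (-15, 2), (-20, 3), (-25, 4), (-30, 5), (-35, 6), (-40, 7), (-45, 8), (-50, 10), (-55, 11), (-59, 13)] 23 249
[(-5, 2), (-10, 4), (-14, 5), (-19, 7), (-24, 10), (-28, 12), (-33, 14), (-37, 16), (-42, 19), (-46, 21), (-50, 24), (-55, 27)] 82 236
[(-4, 3), (-8, 6), (-13, 9), (-17, 12), (-21, 15), (-24, 18), (-28, 22), (-32, 25), (-36, 28), (-39, 32), (-43, 36), (-47, 39)] 137 209
[(-3, 4), (-7, 8), (-10, 11), (-13, 15), (-16, 19), (-19, 24), (-22, 28), (-25, 32), (-28, 36), (-31, 41), (-33, 45), (-36, 49)] 183 170
[(-2, 4), (-5, 9), (-7, 14), (-9, 18), (-11, 23), (-13, 28), (-15, 32), (-17, 37), (-18, 42), (-20, 47), (-21, 52), (-23, 56)] 219 121
[(-1, 5), (-2, 10), (-3, 15), (-4, 20), (-5, 25), (-6, 30), (-7, 35), (-7, 40), (-8, 45), (-8, 50), (-8, 55), (-8, 60)] 242 64
249.96800068266083 3.999829335517854
```

apply_moves(
  deltas=[8,0,-5,1,0,8,0,-10,1,0,8,0,-15,2,0,8,0,-20,3,0,8,0,-25,4,0,8,0,-30,5,0,8,0,-35,6,0,8,0,-40,7,0,8,0,-45,8,0,8,0,-50,10,0,8,0,-55,11,0,8,0,-59,13,0],
)

```text
clock: 15.63
position: [0.5078, -0.0863, 0.3255]
ee_rot: [-0.0, 0.999, 0.04, -0.001]
contact_force: [-1.6, -0.6, 1.7]
width: 0.0103
gripper_force: 30.4
```

apply_moves(
  deltas=[8,0,-5,2,0,8,0,-10,4,0,8,0,-14,5,0,8,0,-19,7,0,8,0,-24,10,0,8,0,-28,12,0,8,0,-33,14,0,8,0,-37,16,0,8,0,-42,19,0,8,0,-46,21,0,8,0,-50,24,0,8,0,-55,27,0],
)

```text
clock: 16.63
position: [0.5031, -0.0318, 0.2984]
ee_rot: [0.0, 0.999, 0.04, -0.001]
contact_force: [-4.4, -2.3, 2.0]
width: 0.0111
gripper_force: 30.1
```

apply_moves(
  deltas=[8,0,-4,3,0,8,0,-8,6,0,8,0,-13,9,0,8,0,-17,12,0,8,0,-21,15,0,8,0,-24,18,0,8,0,-28,22,0,8,0,-32,25,0,8,0,-36,28,0,8,0,-39,32,0,8,0,-43,36,0,8,0,-47,39,0],
)

```text
clock: 17.63
position: [0.4994, 0.0142, 0.2588]
ee_rot: [0.001, 0.999, 0.04, -0.001]
contact_force: [-1.8, -6.0, -2.3]
width: 0.0111
gripper_force: 29.6
```

apply_moves(
  deltas=[8,0,-3,4,0,8,0,-7,8,0,8,0,-10,11,0,8,0,-13,15,0,8,0,-16,19,0,8,0,-19,24,0,8,0,-22,28,0,8,0,-25,32,0,8,0,-28,36,0,8,0,-31,41,0,8,0,-33,45,0,8,0,-36,49,0],
)

```text
clock: 18.63
position: [0.4963, 0.0495, 0.2097]
ee_rot: [0.002, 0.999, 0.041, -0.001]
contact_force: [-2.9, -8.3, -4.4]
width: 0.011
gripper_force: 29.2
```

apply_moves(
  deltas=[8,0,-2,4,0,8,0,-5,9,0,8,0,-7,14,0,8,0,-9,18,0,8,0,-11,23,0,8,0,-13,28,0,8,0,-15,32,0,8,0,-17,37,0,8,0,-18,42,0,8,0,-20,47,0,8,0,-21,52,0,8,0,-23,56,0],
)

```text
clock: 19.63
position: [0.4944, 0.0712, 0.1536]
ee_rot: [0.003, 0.999, 0.041, -0.001]
contact_force: [-2.9, -12.1, -2.5]
width: 0.0107
gripper_force: 29.3
```

apply_moves(
  deltas=[8,0,0,4,0,8,0,0,8,0,8,0,-1,12,0,8,0,-2,16,0,8,0,-2,20,0,8,0,-3,24,0,8,0,-3,28,0,8,0,-4,32,0,8,0,-5,36,0,8,0,-5,40,0,8,0,-5,43,0,8,0,-5,46,0],
)

```text
clock: 20.63
position: [0.4938, 0.0779, 0.108]
ee_rot: [0.001, 0.999, 0.041, -0.001]
contact_force: [-4.5, -4.1, 0.9]
width: 0.0106
gripper_force: 29.3
```

apply_moves(
  deltas=[8,0,0,2,0,8,0,0,4,0,8,0,0,6,0,8,0,0,8,0,8,0,0,9,0,8,0,0,10,0,8,0,0,11,0,8,0,0,11,0],
)

```text
clock: 21.3
position: [0.4939, 0.0782, 0.0992]
ee_rot: [0.0, 0.999, 0.041, -0.001]
contact_force: [-8.1, -5.0, 14.2]
width: 0.0111
gripper_force: 30.9
```

```bash
python3 - <<'E'
from h import *
S=get_image("scene");T=get_image("top")
print(get_state()["contact_force"])
a=cv2.resize(S["frame"][170:290,240:360],(600,600),interpolation=2)
t=cv2.resize(T["frame"][210:330,330:370],(200,600),interpolation=2)
cv2.imwrite("pics/shut.png",np.hstack([a,t])[...,::-1])
E
```

```text
[-7.50489421 -5.14356888 13.28193397]
```

View pics/shut.png

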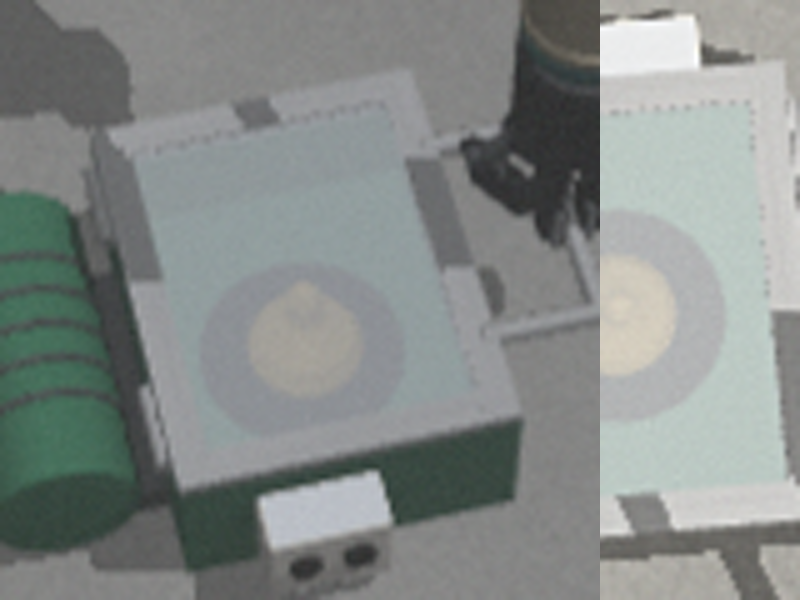

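The guard lies flat on the rim, or very nearly, with the lid still standing on the pad at crop (305,340). I'll press slightly further to confirm the stop.

apply_moves(
  deltas=[8,0,0,0.7,0,8,0,0,1.3,0,8,0,0,2,0,8,0,0,2,0],
)

```text
clock: 21.73
position: [0.494, 0.0782, 0.099]
ee_rot: [0.001, 0.999, 0.041, -0.0]
contact_force: [-11.4, -4.4, 27.0]
width: 0.0107
gripper_force: 32.2
```

Firm stop: the force rose while z stayed put. I'll unload, open and retreat straight up.

apply_moves(
  deltas=[8,0,0,-1.5,0,8,0,0,-3,0,8,0,0,-3,0,12,0,0,-3,0,20,0,0,-3,0,30,0,0,-3,0,40,0,0,-3,0,45,0,0,-3,0,45,0,0,-3,0],
  squeeze=20,
)

```text
clock: 22.48
position: [0.4953, 0.0788, 0.0989]
ee_rot: [-0.0, 0.999, 0.04, 0.001]
contact_force: [0.3, 0.3, 0.1]
width: 0.0449
gripper_force: 0.0
```

apply_moves(
  deltas=[45,0,0,-5,0,45,0,0,-15,0,45,0,0,-30,0,45,0,0,-55,0,45,0,0,-85,0,45,0,0,-115,0,45,0,0,-145,0,45,0,-20,-170,0,45,0,-50,-190,0,45,0,-80,-200,0,45,0,-80,-200,0,45,0,-80,-200,0],
)

```text
clock: 23.48
position: [0.4884, 0.1594, 0.3004]
ee_rot: [-0.0, 0.999, 0.042, 0.001]
contact_force: [-0.1, 0.3, -0.5]
width: 0.0451
gripper_force: 0.0
```

```bash
python3 - <<'E'
from h import *
s=get_state();print(s["position"],s["contact_force"],s["width"])
S=get_image("scene");T=get_image("top")
for p in place_of("cover_handle",S)[:2]:print(p["point"],p["score"],proj([.4945,.08,.094],S))
a=cv2.resize(S["frame"][170:290,240:360],(480,480),interpolation=2)
t=cv2.resize(T["frame"][180:330,180:380],(320,240),interpolation=3);t=np.vstack([t,0*t])
cv2.imwrite("pics/end.png",np.hstack([a,t])[...,::-1])
E
```

```text
[0.48837823 0.15936998 0.30043492] [-0.05460969  0.27393292 -0.52738407] 0.0451319357345226
[353.8, 213.2] 0.8 [352.89638701 213.60848071]
```

View pics/end.png

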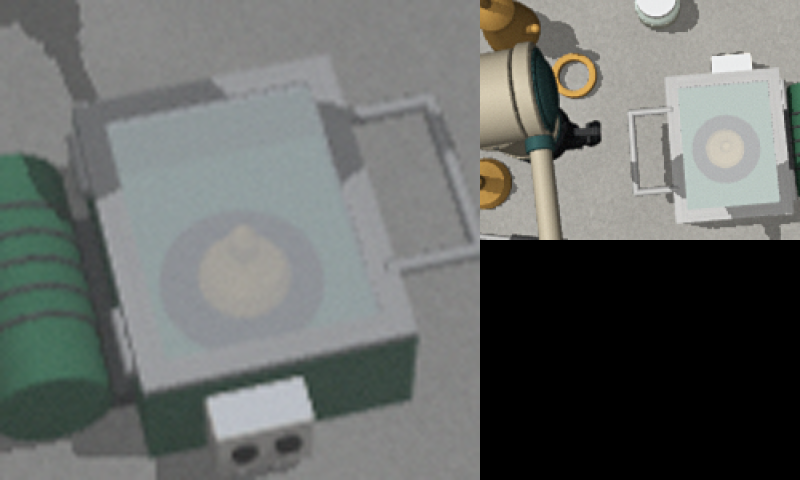

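The guard is flat on the box. The lid stands centred on the pad at crop (243,275), the handle is free and the arm is clear.

```bash
python3 -c "from rig import *;print(sign_off())"
```

```text
the job is handed in; nothing more can be done
None
```

The small brass lid stands upright in the middle of the pad, the guard was lowered by its handle, is fully shut and released, and the job was handed in at about 23.5 s on the robot's clock; the hand-in returned no verdict.

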